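Clamp a bar stub with the cam lock knob

ROBOT

A 6-joint arm with a two-finger parallel gripper is mounted at the origin on a cart in front of the work surface, level with it; the furniture and walls round the work are solid. World frame = base frame: x ahead of the robot, y to its left, z up, the work surface at z = 0. Lengths are in m, angles in rad, forces in N, time in s.
With the tool pointing down it reaches from about 0.3 to 0.875 m from the base axis. Payload 6.4 kg.
Tool frame: the origin (TCP) lies between the finger pads; the fingertips stand ctrl.tip_extent ahead of it and the grasp point (between the pads) is the TCP (ctrl.tip_extent is the distance from the TCP to the fingertips, in m); z points along the fingers, y is the line along which they close (so a half turn about z gives the same grasp; the last joint's range is limited). The gripper opens to 85 mm and grips with 20 to 120 N. Pads are 22 mm wide; open, the fingers measure 114 mm over their backs; the gripper's body (76 mm by 85 mm) begins 54 mm behind the grasp point. The pads swing forward as they close: fully open they stand 13 mm farther back than shut.
Start: joints at [-0.206, 0.181, 1.607, -0, 1.354, -0.206], TCP at [0.575, 0, 0.25] pointing down, gripper open.
Joint ranges: [-2.99, 2.99], [-0.89, 2.07], [0.3, 2.58], [-1.14, 4.28], [0, 2.63], [-3.12, 3.12]. Speed limits (rad/s): [2.57, 2.57, 3.01, 3.14, 3.14, 3.14].

INTERFACE

Orientations are given as a unit quaternion [w, x, y, z].
In Python, from bench import ctrl gives the robot as it stands.
- The arm moves only by the tool send_rows, never from a script. Its arguments are lists of equal length, an entry for each row: "dr": the turn, a rotation vector about the tool's x, y, z in units of 6 degrees (1.0 is 6 degrees), a list of three; "xyz": the shift along the tool's x, y, z in cm, a list of three; "jaw": the opening in per cent of the stroke, from 0 (shut) to 100 (fully open). In form: {"dr": [[wx, wy, wz], ...], "xyz": [[dx, dy, dz], ...], "jaw": [jaw, ...]}. A call has exactly 8 rows; each row is the pose to reach, as a shift and turn from the pose commanded when the call began, along the tool's axes at that moment; what a row does not reach only later rows make up. A row lasts 1/8 s, in which the tool goes at most 62.5 mm and 10.7 degrees, less where a joint would pass 70% of its speed; a pose out of reach is approached as far as the arm can. A call with a gripper value outside its range is refused whole. The fingers move at their own pace and stop on an object; the grip force is fixed at half the most. Time passes only in rows, so rows that repeat a pose let the fingers close, or fill a call up. It gives the time, the measured TCP pose, the force, the opening and the grip force at its end, in the units of the state.
- ctrl.get_obs(): the state, without advancing time (a new reading comes with each control period).
- ctrl.camera(name): name is "scene" or "side" or "wrist"; returns the picture (384x512x3 uint8, red, green, blue); there is no depth.
- ctrl.calibration(name): a dict with "camera_matrix" (3x3 intrinsics, pixels), "world_from_camera" (4x4, takes a point from camera to world coordinates). Camera axes: x right, y up, looking along -z (the intrinsics and any distortion apply to the point x, -y, -z); pixel columns grow to the right and rows downward; lengths in m; the calibration is good to about 2 mm. The wrist camera is an equidistant fisheye: a pixel r from the principal point sees the ray r / f radians off the axis. A picture is of the moment at which its call begins: read the wrist's pose just before it. calibration takes no time and is no camera call; for the wrist camera it gives the pose at the moment of the call.
- ctrl.hand_in(): hands the job in; it is judged then, once.
The state is a dict: "time_s": time; "q": joint angles; "dq": joint speeds; "joint_efforts": joint torques, N m; "eef_pos": TCP position; "eef_rot": TCP orientation; "wrist_force": force on the tool from outside, world axes, zero at the start; "torque": the same for the moment, N m; "opening": opening from 0.0 (shut) to 1.0 (fully open); "grasp_force": force on a finger pad.
Only numpy, scipy, OpenCV 4.12 (cv2) and the standard library are available. Lean on these libraries where they do the work, as an engineer would, in place of code of your own. Each camera call takes 0.05 s, during which the arm holds its last target. There are 200 camera calls.

TASK

Stand the round bar stub upright on the floor of the clamp fixture, between its vee and the red jaw, then turn the black cam knob clockwise (seen from above) until the sprung follower drops into the cam's notch and the jaw clamps the stub. Feel for the notch and stop there: do not force the cam on against the far side of the notch. Leave the other loose things on the bench where they are.

Things in the scene. Friction and masses are not known exactly. Their poses are not given: they have to be found in the camera images.
- bar_stub: plain light-grey steel round bar stub, 22 mm diameter, 45 mm tall, 0.13 kg (mass varies a little), standing on end on the bench; origin at the centre of its underside, z up along it. To be clamped.
- fixture: clamp fixture screwed to the bench: grey base plate 90 x 205 x 8 mm, long along its y; origin on the bench on its centre line, 5 mm to -y of the plate's middle; z up. Cam and knob stand at y = -50 mm of its frame, the stub's place at y = +62 mm. Two 8 mm rods of the follower run along y at x = +-24 mm, up to 16 mm high; their blue guides at y = 30 mm are 21 mm high.
- nest (a point): point on the bright stub floor (30 x 30 mm, 16 mm above the bench) where the middle of the clamped stub's underside lies; fixture's axes; (0, 62, 16) mm there. The dark 90 degree vee, open to +y, 28 mm high, lies on its -y side. With the jaw open the stub has 4.5 mm of room along y: set it down centred 2 mm to +y of this point. Its top is then 61 mm above the bench.
- follower: sprung follower: a yoke sliding along the fixture's y: 10 mm steel roller at the cam end, two rods, red jaw at the far end. Origin at the roller's centre, 21 mm above the bench: y = -13 mm in the fixture's frame while the roller rides on the cam's rim (jaw open). A spring pulls it to -y with about 8 N. In the notch it drops 4.5 mm, to -17.5, with the jaw clamping the stub (to -19 with no stub).
- jaw_top (a point): middle of the top of the red jaw (60 x 10 x 18 mm, along the fixture's x), 28 mm above the bench; moves with the follower. With the jaw open it lies 20.5 mm to +y of the nest point.
- cam_knob: black bar knob, white line on one arm's top: bar 46 mm long (its x), 12 mm thick (its y), 42 to 68 mm above the bench, on a 28 mm hub. Origin on the upright shaft axis, 21 mm above the bench; z up, so clockwise turning lowers its yaw. Turning drag about 0.1 N m. It can be turned 1.9 rad or more clockwise from its start, and stays where it is left on the rim.
- knob_grip (a point): point on the knob's axis at the middle of the bar's height, 56 mm above the bench: grip the bar across its 12 mm here; axes as the knob's
- cam_axis (a point): point on the knob's axis amid the brass cam disc (64 mm across, 16 to 26 mm above the bench). The disc is fixed to the knob at an unknown setting: its one notch (6 mm deep, near side sloped 45 degrees, far side 60) meets the roller after 0.45 to 1.35 rad of clockwise turning. There it drops; turning on, drag climbs to 0.5 N m and it is forced out. Limit: 16 N of roller on cam: keep under 0.3 N m.
- bolt: dark hexagon bolt standing on its head, 19 x 22 x 52 mm, origin under its centre; loose bystander
- cutter: dark round milling cutter lying flat, 48 mm diameter, 20 mm high, origin under its centre; loose bystander
- key: small grey chuck key lying down, 68 x 80 x 17 mm, origin under its centre; loose bystander
- gauge_tin: flat yellow and green tin, 62 x 81 x 16 mm, origin under its centre; loose bystander

How it is judged:
On the way, in this order (a step that is already met when the one before it is completed fails the run):
1. the stub stands on the stub floor between vee and jaw, upright, with the jaw still open (horizontal distance between bar_stub and nest below 0.008 m and z of bar_stub in the frame of nest below 0.003 m and angle between bar_stub's own z axis and vertical below 0.08 rad and y of follower in the frame of fixture above -0.015 m), for 0.2 s.
2. the follower has dropped into the notch and the jaw presses the stub against the vee (y of follower in the frame of fixture between -0.0185 and -0.0165 m and contact force between follower and bar_stub above 2 N), for 0.2 s.
At the end, for the whole second after the job is handed in: The stub stands upright (0.05 rad) on the stub floor, within 2 mm of the nest point; the follower has dropped 3.5 to 5.5 mm from the rim into the notch (its y in the fixture's frame -16.5 to -18.5 mm); the jaw presses the stub with over 2 N; the stub is at rest (all of step 2 and horizontal distance between bar_stub and nest below 0.002 m and z of bar_stub in the frame of nest between -0.002 and 0.002 m and angle between bar_stub's own z axis and vertical below 0.05 rad and linear speed of bar_stub below 0.01 m/s); the robot touches nothing.
It fails at once if the cam is forced: roller and cam press on each other with more than 16 N (contact force between cam_knob and follower above 16 N).
It fails at once if a bystander (bolt, cutter, chuck key, flat tin) is moved by more than 20 mm (distance of any of bolt, cutter, key, gauge_tin from where it was at the start of the episode above 0.02 m).
It also fails if it takes over 72 s, if anything falls off the work surface, if the arm or the gripper's body presses on something with over 40 N, if the wrist force passes 120 N, or if a joint passes its speed limit or range.

## Working session

There is one attempt and no reset: what is moved stays moved. The work goes in short steps, Python scripts to look and compute and a tool call to move; the robot and the scene stay as the last step left them, time stands still between calls to the robot, and variables do not carry over. Pictures are saved under pics/ and viewed, at most 10 in all, crops included, and the job is handed in when it is done.

Besides the shell and the picture viewer there is one more tool, called after ">>>" by a JSON object that holds its "fn" and its "kwargs", one argument or row to a line. send_rows: Moves the arm, as the interface text tells. Its arguments: {"type":"object","properties":{"dr":{"type":"array","items":{"type":"array","items":{"type":"number"}}},"xyz":{"type":"array","items":{"type":"array","items":{"type":"number"}}},"jaw":{"type":"array","items":{"type":"number"}}},"required":["dr","xyz","jaw"]}

```bash
mkdir -p pics
python3 - <<'E'
from bench import ctrl
import cv2,numpy as np
o=ctrl.get_obs();print(o['time_s'],o['eef_pos'],o['eef_rot'],o['opening'],ctrl.tip_extent)
for n in ['scene','side','wrist']:
    c=ctrl.calibration(n);print(n,{k:(np.round(v,4).tolist() if not isinstance(v,str) else v) for k,v in c.items()})
    im=ctrl.camera(n);cv2.imwrite(f'pics/{n}0.png',im[:,:,::-1])
a=[cv2.imread(f'pics/{n}0.png') for n in ['scene','side','wrist']]
E
```

```text
0.0 [5.74476740e-01 1.17777468e-04 2.49400182e-01] [-7.20245360e-04  7.07103957e-01  7.07109068e-01 -4.89898360e-04] 0.9982035798402196 0.019
scene {'camera_matrix': [[350.702, 0.0, 253.1286], [0.0, 350.702, 187.7432], [0.0, 0.0, 1.0]], 'world_from_camera': [[0.7841, 0.3188, -0.5325, 0.116], [-0.6204, 0.3757, -0.6885, -0.4593], [-0.0194, 0.8702, 0.4924, 0.4793], [0.0, 0.0, 0.0, 1.0]]}
side {'camera_matrix': [[395.414, 0.0, 254.2495], [0.0, 395.414, 193.3311], [0.0, 0.0, 1.0]], 'world_from_camera': [[0.9971, 0.0455, -0.0614, 0.5062], [-0.0764, 0.5801, -0.8109, -0.625], [-0.0013, 0.8133, 0.5819, 0.6043], [0.0, 0.0, 0.0, 1.0]]}
wrist {'camera_matrix': [[297.3186, 0.0, 256.243], [0.0, 297.3186, 193.1874], [0.0, 0.0, 1.0]], 'world_from_camera': [[1.0, -0.0007, 0.0019, 0.574], [0.0, 0.945, 0.3272, 0.0845], [-0.002, -0.3272, 0.945, 0.3715], [0.0, 0.0, 0.0, 1.0]]}
```

View pics/scene0.png

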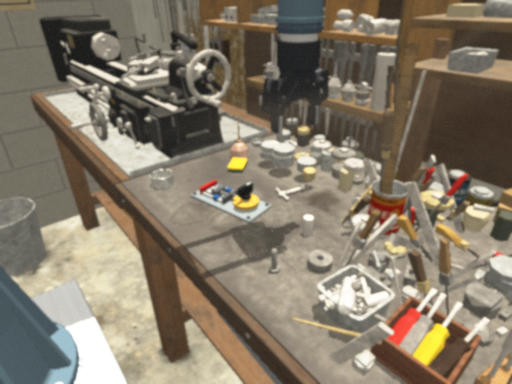

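View pics/wrist0.png

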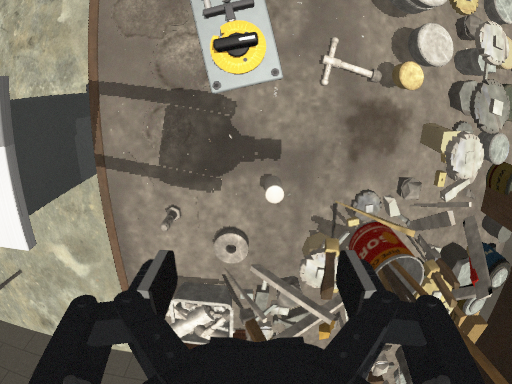

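View pics/side0.png

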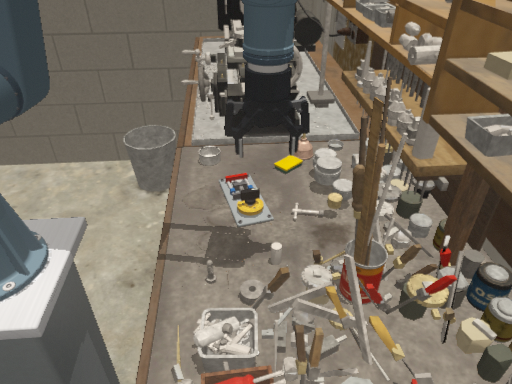

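The scene view shows the fixture at about (230,200) and the stub at (308,225). In the wrist view the stub top is at (275,194), the knob at (236,42), the cutter at (231,248), the bolt at (170,217) and the key near (345,65). The side view agrees: fixture at (245,200), stub at (276,253).

```bash
cat > h.py <<'E'
from bench import ctrl
import cv2,numpy as np
def ray(n,uv,c=None):
    c=c or ctrl.calibration(n);K=np.array(c['camera_matrix']);T=np.array(c['world_from_camera'])
    x=(uv[0]-K[0,2])/K[0,0];y=(uv[1]-K[1,2])/K[1,1]
    if n=='wrist':
        r=np.hypot(x,y);s=np.sin(r)/r if r>1e-9 else 1;d=np.array([x*s,-y*s,-np.cos(r)])
    else: d=np.array([x,-y,-1.])
    return T[:3,3],T[:3,:3]@d
def onz(n,uv,z,c=None):
    o,d=ray(n,uv,c);return (o+d*(z-o[2])/d[2])[:2]
def proj(n,p,c=None):
    c=c or ctrl.calibration(n);K=np.array(c['camera_matrix']);T=np.array(c['world_from_camera'])
    q=T[:3,:3].T@(np.array(p)-T[:3,3]);x,y,z=q[0],-q[1],-q[2]
    if n=='wrist':
        h=np.hypot(x,y);r=np.arctan2(h,z);return K[:2,2]+K[0,0]*r*np.array([x,y])/h
    return K[:2,2]+K[0,0]*np.array([x,y])/z
def comp(mask,amin=20):
    n,l,s,c=cv2.connectedComponentsWithStats(mask.astype(np.uint8))
    return [(s[i,4],*np.round(c[i],1),*s[i,:4]) for i in range(1,n) if s[i,4]>=amin]
E
python3 - <<'E'
from h import *
w=cv2.imread('pics/wrist0.png')[:,:,::-1].astype(int)
m=(w.min(2)>200);m[:150]=0;m[230:]=0;m[:,:240]=0;m[:,310:]=0
for c in comp(m):print(c,onz('wrist',c[1:3],.045))
R,G,B=w[:,:,0],w[:,:,1],w[:,:,2]
m=(R>150)&(G>120)&(B<80)
m[:,300:]=0
for c in comp(m):print(c,onz('wrist',c[1:3],.026))
for u in [(216,86),(277,73),(268,0),(195,0)]:print(onz('wrist',u,.008))
s=cv2.imread('pics/side0.png')[:,:,::-1].astype(int)
m=(s.min(2)>190);m[:235]=0;m[270:]=0;m[:,:260]=0;m[:,290:]=0
for c in comp(m):print('side',c,onz('side',(c[1],c[4]+2),.045))
E
```

```text
(np.int32(241), np.float64(274.4), np.float64(194.0), np.int32(266), np.int32(186), np.int32(18), np.int32(17)) [ 0.59463553 -0.02958483]
(np.int32(27), np.float64(226.3), np.float64(33.3), np.int32(221), np.int32(29), np.int32(13), np.int32(8)) [0.5394622  0.15679853]
(np.int32(29), np.float64(213.3), np.float64(47.6), np.int32(211), np.int32(39), np.int32(7), np.int32(15)) [0.52456091 0.14015651]
[0.52493967 0.09517756]
[0.59820742 0.11056226]
[0.58749947 0.20369135]
[0.49895296 0.20707473]
side (np.int32(53), np.float64(276.2), np.float64(245.6), np.int32(272), np.int32(243), np.int32(10), np.int32(7)) [ 0.59626774 -0.03095849]
```

>>> {"fn": "send_rows", "kwargs": {
  "dr": [
    [0,0,0],
    [0,0,0],
    [0,0,0],
    [0,0,0],
    [0,0,0],
    [0,0,0],
    [0,0,0],
    [0,0,0]
  ],
  "xyz": [
    [5,-1,1],
    [10,-2,2],
    [15,-3,4],
    [17,-3,4],
    [17,-3,4],
    [17,-3,4],
    [17,-3,4],
    [17,-3,4]
  ],
  "jaw": [100,100,100,100,100,100,100,100]
}}

```text
time_s: 1.15
eef_pos: [0.5454, 0.169, 0.2106]
eef_rot: [0.0, 0.708, 0.707, 0.0]
wrist_force: [0.2, -0.6, 0.3]
opening: 1.002
grasp_force: 0.0
```

Run:
```python
from h import *
import json
o=ctrl.get_obs();c=ctrl.calibration('wrist');im=ctrl.camera('wrist')
json.dump({k:np.array(v).tolist() for k,v in c.items() if not isinstance(v,str)},open('c1.json','w'))
cv2.imwrite('pics/w1.png',im[:,:,::-1]);print(o['time_s'],o['eef_pos'],o['eef_rot'])
cv2.imwrite('pics/w1c.png',cv2.resize(im[40:290,130:380,::-1],(600,600),interpolation=cv2.INTER_CUBIC))
```

```text
1.15 [0.54541446 0.16904448 0.21055763] [1.78066931e-04 7.07631887e-01 7.06581252e-01 1.23559158e-04]
```

View pics/w1c.png

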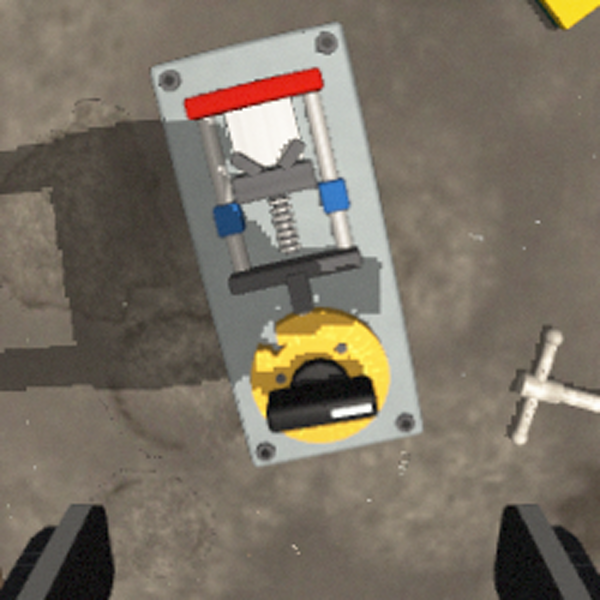

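The crop (2.4x, offset 130,40) shows the whole fixture. Plate corners are at (152,67), (340,23), (422,432) and (255,466). The red jaw spans about (186,100)–(322,78), the knob is at about (320,400) with its white line to the right, and the notch is at about (265,348) on the cam's left.

```bash
cat > m1.py <<'E'
from h import *
import json
c=json.load(open('c1.json'));im=cv2.imread('pics/w1.png')[:,:,::-1].astype(int)
f=lambda u:(130+u[0]/2.4,40+u[1]/2.4)
W=lambda u,z:onz('wrist',f(u),z,c)
C=[W(u,.008) for u in [(152,67),(340,23),(422,432),(255,466)]]
ctr=np.mean(C,0);ey=(C[0]+C[1]-C[2]-C[3]);print('plate dims',np.linalg.norm(C[0]-C[1]),np.linalg.norm(C[2]-C[3]),np.linalg.norm(C[0]-C[3]),np.linalg.norm(C[1]-C[2]))
yaw=np.arctan2(-ey[0],ey[1]);print('yaw plate',yaw)
ex=np.array([np.cos(yaw),np.sin(yaw)]);ey=np.array([-np.sin(yaw),np.cos(yaw)])
org=ctr-.005*ey;print('org',org,'cam',org-.05*ey,'nest',org+.062*ey)
R,G,B=im[...,0],im[...,1],im[...,2]
yl=((R>120)&(G>90)&(B<70)).astype(np.uint8);yl[:160]=0;yl[240:]=0;yl[:,:220]=0;yl[:,300:]=0
ys,xs=np.nonzero(yl);P=np.array([onz('wrist',p,.026,c) for p in zip(xs,ys)]).astype(np.float32)
h=cv2.convexHull(P*1000)[:,0];print('cam circle',cv2.minEnclosingCircle(P*1000))
rd=((R>130)&(G<60)&(B<60)).astype(np.uint8);ys,xs=np.nonzero(rd);k=(ys<120)&(xs<300)
P=np.array([onz('wrist',p,.028,c) for p in zip(xs[k],ys[k])]).astype(np.float32)
print('jaw rect',cv2.minAreaRect(P*1000),P.mean(0),'expected',org+.0825*ey)
j=cv2.minAreaRect(P*1000)
def knob():
    bk=((im.max(2)<60)).astype(np.uint8)
    bk[:190]=0;bk[225:]=0;bk[:,:235]=0;bk[:,295:]=0
    return bk
for n,u,z in [('notch',(270,350),.026),('wline',(352,409),.068),('kL',(270,410),.068),('kR',(374,395),.068),('kTL',(268,404),.068),('kTR',(370,378),.068),('kBR',(378,412),.068),('kBL',(274,430),.068)]:
    p=W(u,z);d=p-(org-.05*ey);print(n,p,'local',d@ex,d@ey)
E
python3 m1.py
```

```text
plate dims 0.08625935007446746 0.08642173093954741 0.20087748187724655 0.20053225923447274
yaw plate 0.21681065207502445
org [0.54175643 0.19039353] cam [0.55251223 0.1415641 ] nest [0.52841923 0.25094201]
cam circle ((552.1270751953125, 143.5577392578125), 31.43088150024414)
jaw rect ((523.551513671875, 269.73431396484375), (57.866920471191406, 9.352204322814941), 12.049922943115234) [0.52359635 0.26966417] expected [0.52400935 0.27096208]
notch [0.52975484 0.15566017] local -0.019192311443160925 0.01866154080738296
wline [0.5643095  0.14416375] local 0.012080307033146174 1.0045381496129974e-06
kL [0.53138228 0.14379232] local -0.020155939963331582 0.006721443619173087
kR [0.57298798 0.15016919] local 0.02184747937578516 0.003998965749832952
kTL [0.53062805 0.14639222] local -0.020333232912015987 0.009422723685307915
kTR [0.57115762 0.15739551] local 0.021614471397316842 0.01144985168756182
kBR [0.57486474 0.1428009 ] local 0.022095266044597606 -0.00360054040044441
kBL [0.53284375 0.13499265] local -0.020621637514277744 -0.002186600625106681
```

>>> {"fn": "send_rows", "kwargs": {
  "dr": [
    [0,0,-0.5],
    [0,0,-1],
    [0,0,-1.5],
    [0,0,-2],
    [0,0,-2],
    [0,0,-2],
    [0,0,-2],
    [0,0,-2]
  ],
  "xyz": [
    [-5,1,0],
    [-10,2,0],
    [-15,4,2],
    [-20,5,5],
    [-20,5,9],
    [-20,5,9],
    [-20,5,9],
    [-20,5,9]
  ],
  "jaw": [55,55,55,55,55,55,55,55]
}}

```text
time_s: 2.2
eef_pos: [0.5964, -0.0296, 0.1226]
eef_rot: [0.002, 0.629, 0.777, 0.001]
wrist_force: [0.4, 0.9, 0.3]
opening: 0.549
grasp_force: 0.0
```

Run:
```python
from h import *
o=ctrl.get_obs();c=ctrl.calibration('wrist');im=ctrl.camera('wrist');cv2.imwrite('pics/w2.png',im[:,:,::-1])
w=im.astype(int)
for t in (150,200):
    m=(w.min(2)>t);u=proj('wrist',(.595,-.03,.045),c);print(u)
    k=[x for x in comp(m) if np.hypot(x[1]-u[0],x[2]-u[1])<25]
    for x in k:print(x,onz('wrist',x[1:3],.045,c))
print(o['eef_pos'],o['eef_rot'],o['opening'])
s=ctrl.camera('side').astype(int)
```

```text
[255.12159554 213.19677078]
(np.int32(588), np.float64(254.4), np.float64(212.4), np.int32(241), np.int32(200), np.int32(28), np.int32(26)) [ 0.59435542 -0.02949239]
[255.12159554 213.19677078]
[ 0.59635129 -0.0296187   0.12257162] [1.64291784e-03 6.28888996e-01 7.77492994e-01 7.58082800e-04] 0.5490264814185075
```

View pics/w2.png

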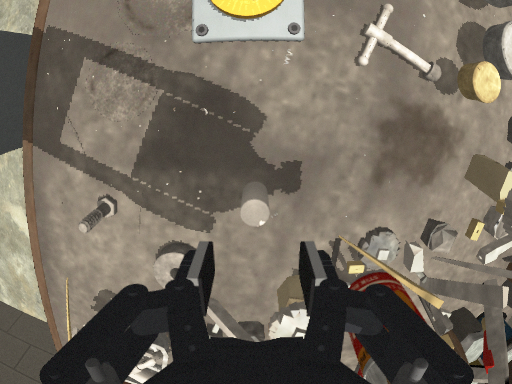

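The stub top is at (254,212) between the fingers' lines, so it is at (0.594,-0.030). The cutter sits behind the left finger at (180,262), clear of the descent.

>>> {"fn": "send_rows", "kwargs": {
  "dr": [
    [0,0,0],
    [0,0,0],
    [0,0,0],
    [0,0,0],
    [0,0,0],
    [0,0,0],
    [0,0,0],
    [0,0,0]
  ],
  "xyz": [
    [0,-0.2,2],
    [0,-0.2,4],
    [0,-0.2,6],
    [0,-0.2,7.5],
    [0,-0.2,8.6],
    [0,-0.2,8.6],
    [0,-0.2,8.6],
    [0,-0.2,8.6]
  ],
  "jaw": [55,55,55,55,55,55,0,0]
}}

```text
time_s: 3.3
eef_pos: [0.5939, -0.0306, 0.0353]
eef_rot: [0.001, 0.629, 0.777, 0.0]
wrist_force: [0.0, -0.6, 1.6]
opening: 0.237
grasp_force: 58.8
```

>>> {"fn": "send_rows", "kwargs": {
  "dr": [
    [0,0,0],
    [0,0,0],
    [0,0,0],
    [0,0,0],
    [0,0,0],
    [0,0,0],
    [0,0,0],
    [0,0,0]
  ],
  "xyz": [
    [0,0,0],
    [0,0,0],
    [0,0,0],
    [0,0,-2],
    [0,0,-5],
    [0,0,-9],
    [0,0,-9],
    [0,0,-9]
  ],
  "jaw": [0,0,0,0,0,0,0,0]
}}

```text
time_s: 4.3
eef_pos: [0.5924, -0.0302, 0.124]
eef_rot: [-0.0, 0.629, 0.777, -0.0]
wrist_force: [-1.1, 1.3, -1.6]
opening: 0.244
grasp_force: 58.9
```

>>> {"fn": "send_rows", "kwargs": {
  "dr": [
    [0,0,0],
    [0,0,0],
    [0,0,0],
    [0,0,0],
    [0,0,0],
    [0,0,0],
    [0,0,0],
    [0,0,0]
  ],
  "xyz": [
    [5,0,-1],
    [11,-0.2,-1],
    [17,-0.3,-1],
    [23,-0.4,-1],
    [27,-0.5,-1],
    [29,-0.5,-1],
    [29,-0.5,1.5],
    [29,-0.5,1.5]
  ],
  "jaw": [0,0,0,0,0,0,0,0]
}}

```text
time_s: 5.3
eef_pos: [0.5257, 0.2513, 0.1064]
eef_rot: [-0.002, 0.629, 0.777, -0.003]
wrist_force: [0.2, -0.1, -1.1]
opening: 0.237
grasp_force: 58.8
```

>>> {"fn": "send_rows", "kwargs": {
  "dr": [
    [0,0,0],
    [0,0,0],
    [0,0,0],
    [0,0,0],
    [0,0,0],
    [0,0,0],
    [0,0,0],
    [0,0,0]
  ],
  "xyz": [
    [0,0,1],
    [0,0,2],
    [0,0,2],
    [0,0,2],
    [0,0,2],
    [0,0,2],
    [0,0,2],
    [0,0,2]
  ],
  "jaw": [0,0,0,0,0,0,0,0]
}}

```text
time_s: 6.3
eef_pos: [0.5279, 0.2522, 0.0894]
eef_rot: [0.0, 0.629, 0.777, 0.0]
wrist_force: [0.1, 0.3, -0.8]
opening: 0.239
grasp_force: 58.8
```

Run:
```python
from h import *
import json
o=ctrl.get_obs();c=ctrl.calibration('wrist');im=ctrl.camera('wrist');cv2.imwrite('pics/w3.png',im[:,:,::-1])
json.dump({k:np.array(v).tolist() for k,v in c.items() if not isinstance(v,str)},open('c3.json','w'))
sd=ctrl.camera('side');sc=ctrl.camera('scene')
cv2.imwrite('pics/side3.png',sd[:,:,::-1]);cv2.imwrite('pics/scene3.png',sc[:,:,::-1])
p=o['eef_pos'];print(p,o['eef_rot'])
print(proj('side',p),proj('scene',p),proj('wrist',p,c))
u=proj('side',p).astype(int);v=proj('scene',p).astype(int)
r=lambda a:cv2.resize(a,(400,400),interpolation=cv2.INTER_CUBIC)
b=lambda a,u:r(a[max(0,u[1]-40):,max(0,u[0]-40):][:80,:80])
out=np.hstack([b(sd,u),b(sc,v)])
cv2.imwrite('pics/c3.png',out[:,:,::-1])
cv2.imwrite('pics/w3c.png',cv2.resize(im[130:380,130:380,::-1],(600,600),interpolation=cv2.INTER_CUBIC))
```

```text
[0.5278709  0.25223406 0.08936079] [2.62317351e-05 6.29294465e-01 7.77166955e-01 1.47857766e-05]
[236.75913676 157.76826768] [209.94749475 164.63142607] [257.82215324 274.27447005]
```

View pics/w3c.png

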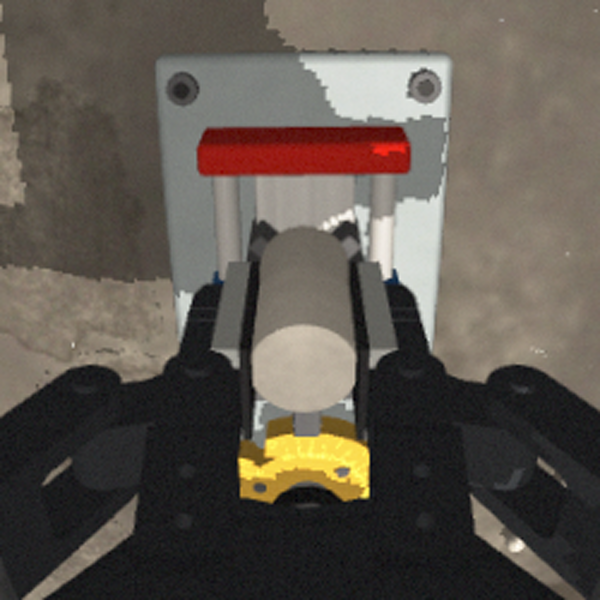

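View pics/c3.png

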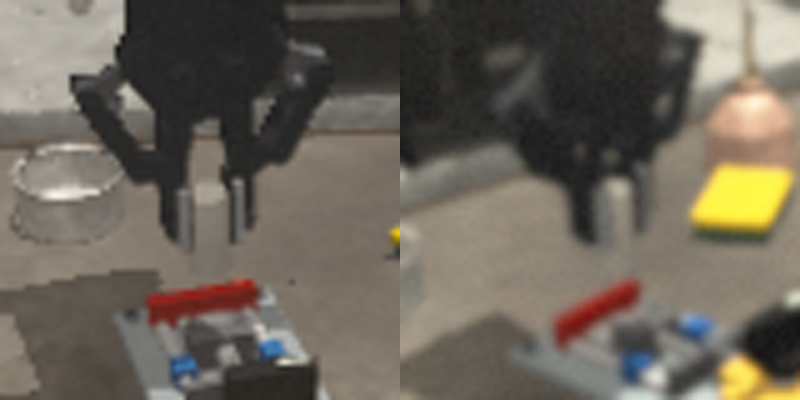

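In the wrist crop the stub is gripped upright with its top centred at about (305,367) and its sides parallel to the fingers. The red jaw spans (198,128)–(410,175) and the stub hangs above the vee/floor gap. The side and scene crops confirm it hangs clear.

Run:
```python
from h import *
import json
c=json.load(open('c3.json'));im=cv2.imread('pics/w3.png')[:,:,::-1].astype(int)
f=lambda u:(130+u[0]/2.4,130+u[1]/2.4)
T=np.array(c['world_from_camera']);print('cam',T[:3,3])
yaw=.211;ex=np.array([np.cos(yaw),np.sin(yaw)]);ey=np.array([-np.sin(yaw),np.cos(yaw)])
org=np.array([.5416,.1895])
L=lambda p:((p-org)@ex*1e3,(p-org)@ey*1e3)
tcp=np.array([.52787,.25223]);print('tcp',L(tcp))
for n,u,z in [('stubtop',(305,367),.0991),('jaw TL',(203,128),.028),('jaw TR',(408,128),.028),('jaw BL',(198,175),.028),('jaw BR',(410,175),.028),('jawmidL',(199,148),.028),('plTL',(157,55),.008),('plTR',(453,52),.008),('rodL',(228,215),.016),('rodR',(383,215),.016)]:
    print(n,np.round(L(onz('wrist',f(u),z,c)),1))
for p in [(-30,87.5,28),(30,87.5,28),(-30,77.5,28),(30,77.5,28),(-30,87.5,10),(-30,77.5,10)]:
    w=org+(ex*p[0]+ey*p[1])/1e3;u=proj('wrist',(*w,p[2]/1e3),c);print(p,np.round((u-130)*2.4))
# red intensity profile down the middle of the jaw
print([(r,im[r,215:285].mean(0).astype(int).tolist()) for r in range(180,206)])
```

```text
cam [0.50951838 0.33484212 0.21139827]
tcp (np.float64(-0.2874607429760977), np.float64(64.2143532734018))
stubtop [-0.7 66. ]
jaw TL [-28.1  92.1]
jaw TR [27.4 92. ]
jaw BL [-30.2  78.5]
jaw BR [28.6 78.4]
jawmidL [-29.5  86.4]
plTL [-43.9 108.5]
plTR [ 43.1 109.3]
rodL [-23.6  61. ]
rodR [23.  60.9]
(-30, 87.5, 28) [197. 144.]
(30, 87.5, 28) [417. 144.]
(-30, 77.5, 28) [199. 178.]
(30, 77.5, 28) [415. 178.]
(-30, 87.5, 10) [205. 125.]
(-30, 77.5, 10) [207. 157.]
[(180, [126, 129, 126]), (181, [125, 127, 124]), (182, [116, 108, 104]), (183, [94, 31, 27]), (184, [91, 18, 14]), (185, [92, 18, 13]), (186, [92, 17, 13]), (187, [93, 19, 14]), (188, [94, 19, 14]), (189, [107, 20, 15]), (190, [130, 23, 17]), (191, [141, 25, 18]), (192, [150, 26, 19]), (193, [153, 26, 18]), (194, [153, 26, 19]), (195, [152, 26, 19]), (196, [151, 25, 18]), (197, [150, 26, 18]), (198, [150, 25, 17]), (199, [150, 26, 18]), (200, [149, 26, 18]), (201, [145, 25, 17]), (202, [136, 58, 52]), (203, [139, 114, 108]), (204, [149, 146, 139]), (205, [149, 145, 138])]
```

>>> {"fn": "send_rows", "kwargs": {
  "dr": [
    [0,0,0],
    [0,0,0],
    [0,0,0],
    [0,0,0],
    [0,0,0],
    [0,0,0],
    [0,0,0],
    [0,0,0]
  ],
  "xyz": [
    [-0.1,0,0.5],
    [-0.1,0,1.5],
    [-0.1,0,2.2],
    [-0.1,0,2.2],
    [-0.1,0,2.6],
    [-0.1,0,3.0],
    [-0.1,0,3.2],
    [-0.1,0,3.2]
  ],
  "jaw": [0,0,0,0,0,0,0,0]
}}

```text
time_s: 7.45
eef_pos: [0.528, 0.2512, 0.0571]
eef_rot: [-0.0, 0.629, 0.777, -0.0]
wrist_force: [-1.1, -0.2, -0.1]
opening: 0.24
grasp_force: 58.8
```

>>> {"fn": "send_rows", "kwargs": {
  "dr": [
    [0,0,0],
    [0,0,0],
    [0,0,0],
    [0,0,0],
    [0,0,0],
    [0,0,0],
    [0,0,0],
    [0,0,0]
  ],
  "xyz": [
    [0,0,0.2],
    [0,0,0.3],
    [0,0,0.4],
    [0,0,0.5],
    [0,0,0.55],
    [0,0,0.6],
    [0,0,0.6],
    [0,0,0.6]
  ],
  "jaw": [0,0,0,0,0,0,0,0]
}}

```text
time_s: 8.45
eef_pos: [0.5281, 0.2513, 0.0513]
eef_rot: [0.0, 0.629, 0.777, 0.0]
wrist_force: [0.1, -0.5, -0.8]
opening: 0.233
grasp_force: 58.9
```

>>> {"fn": "send_rows", "kwargs": {
  "dr": [
    [0,0,0],
    [0,0,0],
    [0,0,0],
    [0,0,0],
    [0,0,0],
    [0,0,0],
    [0,0,0],
    [0,0,0]
  ],
  "xyz": [
    [0,0,0.05],
    [0,0,0.05],
    [0,0,0.1],
    [0,0,0.1],
    [0,0,0.1],
    [0,0,0.1],
    [0,0,0.1],
    [0,0,0.1]
  ],
  "jaw": [0,0,0,0,0,0,0,0]
}}

```text
time_s: 9.45
eef_pos: [0.5282, 0.2513, 0.0512]
eef_rot: [0.0, 0.629, 0.777, 0.0]
wrist_force: [-4.1, -1.6, 9.3]
opening: 0.238
grasp_force: 60.1
```

The floor is felt at TCP z 51 mm, as expected. I'll release and rise.

>>> {"fn": "send_rows", "kwargs": {
  "dr": [
    [0,0,0],
    [0,0,0],
    [0,0,0],
    [0,0,0],
    [0,0,0],
    [0,0,0],
    [0,0,0],
    [0,0,0]
  ],
  "xyz": [
    [0,0,0],
    [0,0,0],
    [0,0,0],
    [0,0,0],
    [0,0,-1],
    [0,0,-4],
    [0,0,-8],
    [0,0,-8]
  ],
  "jaw": [28,35,50,50,50,50,50,50]
}}

```text
time_s: 10.45
eef_pos: [0.5309, 0.252, 0.1349]
eef_rot: [0.002, 0.629, 0.777, 0.003]
wrist_force: [-0.0, -0.0, 0.4]
opening: 0.503
grasp_force: 0.0
```

Run:
```python
from h import *
import json
o=ctrl.get_obs();c=ctrl.calibration('wrist');im=ctrl.camera('wrist');cv2.imwrite('pics/w4.png',im[:,:,::-1])
json.dump({k:np.array(v).tolist() for k,v in c.items() if not isinstance(v,str)},open('c4.json','w'))
print(o['eef_pos'],o['eef_rot'])
cv2.imwrite('pics/w4c.png',cv2.resize(im[130:380,130:380,::-1],(600,600),interpolation=cv2.INTER_CUBIC))
```

```text
[0.53093328 0.25204619 0.13493264] [0.0024688  0.62925568 0.77718757 0.00326881]
```

View pics/w4c.png

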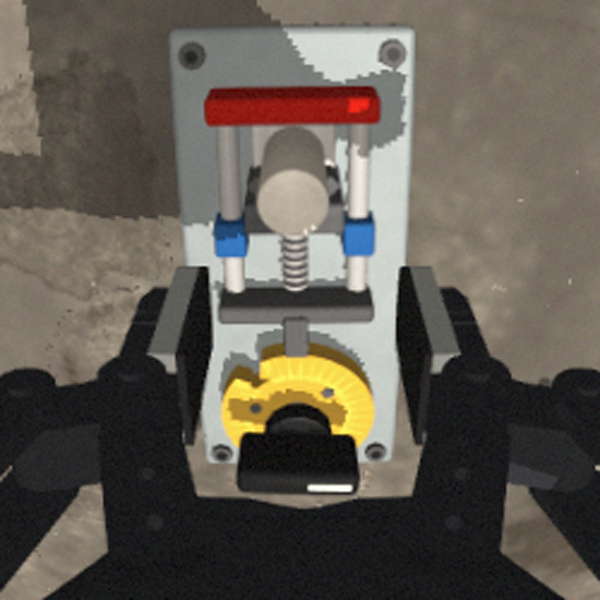

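The stub stands free in the nest (top at crop (293,200), between vee and jaw). The knob bar lies parallel to the fixture's x, and the notch is at crop (245,378), left of the roller at about (295,350).

Run:
```python
from h import *
import json
c=json.load(open('c4.json'));im=cv2.imread('pics/w4.png')[:,:,::-1].astype(int)
f=lambda u:(130+u[0]/2.4,130+u[1]/2.4)
yaw=.211;ex=np.array([np.cos(yaw),np.sin(yaw)]);ey=np.array([-np.sin(yaw),np.cos(yaw)])
org=np.array([.5416,.1895])
L=lambda p:np.round(((p-org)@ex*1e3,(p-org)@ey*1e3),1)
W=lambda u,z:onz('wrist',f(u),z,c)
# rim of upper cam face (crop px): fit circle
P=np.array([W(u,.026) for u in [(374,395),(368,380),(350,363),(330,357),(275,372),(226,395),(222,410),(375,410)]])
A=np.c_[2*P,np.ones(len(P))];s=np.linalg.lstsq(A,(P**2).sum(1),rcond=None)[0];print('cam fit',s[:2],L(s[:2]),np.sqrt(s[2]+s[:2]@s[:2]))
for n,u,z in [('stubtop',(292,200),.061),('jawtopL',(205,107),.028),('jawtopR',(380,107),.028),('notchA',(226,388),.026),('notchB',(245,378),.026),('notchC',(262,380),.026),('notchD',(272,372),.026),('kTL',(241,434),.068),('kTR',(356,434),.068),('kBL',(238,487),.068),('kBR',(358,493),.068),('plBL',(204,462),.008),('plBR',(395,460),.008),('plTL',(170,28),.008),('plTR',(414,27),.008),('bL',(230,257),.021),('bR',(360,257),.021)]:
    p=L(W(u,z));print(n,p,'ang about cam',round(np.degrees(np.arctan2(p[1]+50,p[0])),0))
o=ctrl.get_obs();print(o['q'],o['eef_pos'],o['torque'])
```

```text
cam fit [0.5538148  0.14250599] [  2.1 -48.5] 0.031835046811040886
stubtop [-0.8 64.9] ang about cam 90.0
jawtopL [-30.   84.6] ang about cam 103.0
jawtopR [28.5 84.4] ang about cam 78.0
notchA [-28.6 -33.2] ang about cam 150.0
notchB [-20.7 -27.9] ang about cam 133.0
notchC [-13.9 -28.9] ang about cam 123.0
notchD [ -9.7 -24.8] ang about cam 111.0
kTL [-19.2 -21. ] ang about cam 124.0
kTR [ 20.7 -21.2] ang about cam 54.0
kBL [-21.7 -48.2] ang about cam 175.0
kBR [ 22.7 -51.8] ang about cam -5.0
plBL [-44.2 -93.5] ang about cam -135.0
plBR [ 46.2 -92.8] ang about cam -43.0
plTL [-44.3 108.4] ang about cam 106.0
plTR [ 42.3 108.4] ang about cam 75.0
bL [-24.5  24.8] ang about cam 108.0
bR [24.  24.6] ang about cam 72.0
[2.41315282e-01 3.32044249e-01 1.67526508e+00 3.21974211e-05
 1.12971218e+00 3.17745699e-02] [0.52952669 0.25164661 0.13276361] [-0.05017125 -0.02759962 -0.03304426]
```

>>> {"fn": "send_rows", "kwargs": {
  "dr": [
    [0,0,-1.5],
    [0,0,-3],
    [0,0,-4.5],
    [0,0,-6],
    [0,0,-7.5],
    [0,0,-9],
    [0,0,-10.5],
    [0,0,-12]
  ],
  "xyz": [
    [-1,0,0],
    [-2.5,0,0],
    [-4,0,0],
    [-5.5,0,0],
    [-7,0,0],
    [-8.5,0,0],
    [-10,0,0],
    [-11.2,0,0]
  ],
  "jaw": [50,50,50,50,50,50,50,50]
}}

```text
time_s: 11.5
eef_pos: [0.5506, 0.141, 0.1291]
eef_rot: [-0.001, 0.05, 0.999, -0.0]
wrist_force: [-0.4, 0.6, 0.2]
opening: 0.495
grasp_force: 0.0
```

>>> {"fn": "send_rows", "kwargs": {
  "dr": [
    [0,0,-1.5],
    [0,0,-3],
    [0,0,-3],
    [0,0,-3],
    [0,0,-3],
    [0,0,-3],
    [0,0,-3],
    [0,0,-3]
  ],
  "xyz": [
    [0,0,0],
    [0,0,0],
    [0,0,0],
    [0,0,0],
    [0,0,0],
    [0,0,0],
    [0,0,0],
    [0,0,0]
  ],
  "jaw": [40,40,40,40,40,40,40,40]
}}

```text
time_s: 12.5
eef_pos: [0.5514, 0.1417, 0.1303]
eef_rot: [0.0, -0.104, 0.995, -0.0]
wrist_force: [-1.0, 0.6, -0.6]
opening: 0.397
grasp_force: 0.0
```

Run:
```python
from h import *
o=ctrl.get_obs();c=ctrl.calibration('wrist');im=ctrl.camera('wrist');cv2.imwrite('pics/w5.png',im[:,:,::-1])
import json;json.dump({k:np.array(v).tolist() for k,v in c.items() if not isinstance(v,str)},open('c5.json','w'))
q=o['eef_rot'];print(o['eef_pos'],'yaw',2*np.arctan2(q[2],q[1]),o['q'],o['torque'])
cv2.imwrite('pics/w5c.png',cv2.resize(im[130:380,130:380,::-1],(600,600),interpolation=cv2.INTER_CUBIC))
```

```text
[0.55137957 0.14170674 0.13034791] yaw 3.3508916991886117 [ 4.31421743e-02  3.04070208e-01  1.71783430e+00 -2.01944274e-05
  1.11961652e+00 -1.73694439e+00] [ 0.01474031  0.03820407 -0.01563554]
```

View pics/w5c.png

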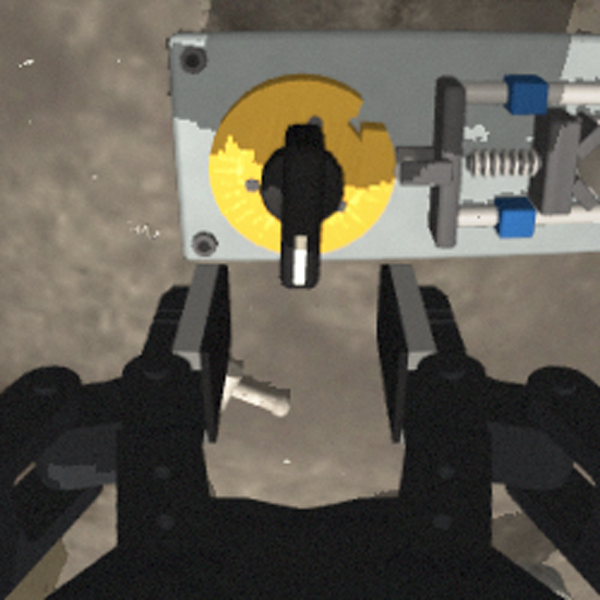

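The view shows the knob bar vertical and centred between the fingers (column ~302), white line nearer me. The cam disc is centred at about (302,163) and the notch at (363,115), roughly 36° ahead of the roller.

Run:
```python
from h import *
import json
c=json.load(open('c5.json'));f=lambda u:(130+u[0]/2.4,130+u[1]/2.4)
yaw=3.351;tx=np.array([np.cos(yaw),np.sin(yaw)]);ty=np.array([np.sin(yaw),-np.cos(yaw)])
tcp=np.array([.55138,.14171])
W=lambda u,z:onz('wrist',f(u),z,c)
L=lambda u,z:np.round(((W(u,z)-tcp)@tx*1e3,(W(u,z)-tcp)@ty*1e3),1)
P=np.array([W(u,.026) for u in [(209,175),(235,110),(300,74),(345,86),(396,165),(372,222),(340,248),(250,240)]])
A=np.c_[2*P,np.ones(len(P))];s=np.linalg.lstsq(A,(P**2).sum(1),rcond=None)[0]
print('disc centre',s[:2],'tool',(s[:2]-tcp)@tx*1e3,(s[:2]-tcp)@ty*1e3,np.sqrt(s[2]+s[:2]@s[:2]))
for n,u,z in [('nA',(361,98),.026),('nBot',(350,133),.026),('nB',(386,123),.026)]:
    d=W(u,z)-s[:2];l=d@tx,d@ty;print(n,np.round(np.array(l)*1e3,1),'rad from roller',np.arctan2(l[0],l[1]))
for n,u,z in [('near',(300,288),.068),('nearL',(281,285),.068),('nearR',(319,285),.068),('far',(302,124),.068),('plTL',(168,33),.008),('plBL',(184,260),.008)]:print(n,L(u,z))
```

```text
disc centre [0.55089153 0.14153625] tool 0.5139135627490712 -0.06841132515003912 0.032043428388569065
nA [25.1 19.2] rad from roller 0.9183619253596076
nBot [13.  15.8] rad from roller 0.6892351623575769
nB [16.5 27.7] rad from roller 0.5367647214414488
near [-21.3  -0.9]
nearL [-20.3  -6.6]
nearR [-20.3   4.7]
far [29.4 -0.3]
plTL [ 44.6 -47.1]
plBL [-44.  -46.3]
```

>>> {"fn": "send_rows", "kwargs": {
  "dr": [
    [0,0,0],
    [0,0,0],
    [0,0,0],
    [0,0,0],
    [0,0,0],
    [0,0,0],
    [0,0,0],
    [0,0,0]
  ],
  "xyz": [
    [0,0,2],
    [0,0,4],
    [0,0,5.5],
    [0,0,6.5],
    [0,0,7.2],
    [0,0,7.2],
    [0,0,7.2],
    [0,0,7.2]
  ],
  "jaw": [40,40,40,40,40,40,40,40]
}}

```text
time_s: 13.55
eef_pos: [0.5518, 0.1417, 0.0589]
eef_rot: [0.001, -0.105, 0.995, -0.0]
wrist_force: [0.0, 1.4, -0.4]
opening: 0.403
grasp_force: 0.0
```

>>> {"fn": "send_rows", "kwargs": {
  "dr": [
    [0,0,0],
    [0,0,0],
    [0,0,0],
    [0,0,0],
    [0,0,0],
    [0,0,0],
    [0,0,0],
    [0,0,0]
  ],
  "xyz": [
    [0,0,0],
    [0,0,0],
    [0,0,0],
    [0,0,0],
    [0,0,0],
    [0,0,0],
    [0,0,0],
    [0,0,0]
  ],
  "jaw": [30,20,10,5,0,0,0,0]
}}

```text
time_s: 14.55
eef_pos: [0.5519, 0.1412, 0.0593]
eef_rot: [0.0, -0.105, 0.995, -0.0]
wrist_force: [-1.5, -3.7, 6.2]
opening: 0.271
grasp_force: 58.6
```

```bash
cat > st.py <<'E'
from h import *
o=ctrl.get_obs();q=o['eef_rot'];print(o['time_s'],o['eef_pos'],'yaw',2*np.arctan2(q[2],q[1])%(2*np.pi),'F',o['wrist_force'],'T',o['torque'],'open',o['opening'],'eff',o['joint_efforts'][5])
im=ctrl.camera('side').astype(int);s=im[150:200,215:260];m=(s[...,0]>100)&(s[...,1]<60)&(s[...,2]<60)
p=np.argwhere(m);print('jaw red centroid',p.mean(0)+[150,215],len(p))
im=ctrl.camera('scene').astype(int);m=(im[...,0]>100)&(im[...,1]<60)&(im[...,2]<60);m[:170]=0;m[205:]=0;m[:,:190]=0;m[:,230:]=0
p=np.argwhere(m);print('scene',p.mean(0),len(p))
E
python3 st.py
```

```text
14.55 [0.55191237 0.14119737 0.0592904 ] yaw 3.3511769298232843 F [-1.53049976 -3.71064635  6.19498304] T [-0.61160969  0.30280086 -0.01903155] open 0.2709695905325737 eff 0.01423085283022374
jaw red centroid [178.05263158 229.39473684] 38
scene [187.86363636 204.13636364] 22
```

Opening 0.27 is too wide for a 12 mm bar, so the tips must be gripping the hub. I'll open, rise 6 mm and regrip.

>>> {"fn": "send_rows", "kwargs": {
  "dr": [
    [0,0,0],
    [0,0,0],
    [0,0,0],
    [0,0,0],
    [0,0,0],
    [0,0,0],
    [0,0,0],
    [0,0,0]
  ],
  "xyz": [
    [0,0,0],
    [0,0,0],
    [0,0,-0.2],
    [0,0,-0.4],
    [0,0,-0.6],
    [0,0,-0.6],
    [0,0,-0.6],
    [0,0,-0.6]
  ],
  "jaw": [38,40,40,40,40,40,40,40]
}}

```text
time_s: 15.65
eef_pos: [0.5513, 0.1417, 0.0642]
eef_rot: [-0.0, -0.105, 0.995, -0.0]
wrist_force: [0.8, 0.3, -0.7]
opening: 0.402
grasp_force: 0.0
```

>>> {"fn": "send_rows", "kwargs": {
  "dr": [
    [0,0,0],
    [0,0,0],
    [0,0,0],
    [0,0,0],
    [0,0,0],
    [0,0,0],
    [0,0,0],
    [0,0,0]
  ],
  "xyz": [
    [0,0,0],
    [0,0,0],
    [0,0,0],
    [0,0,0],
    [0,0,0],
    [0,0,0],
    [0,0,0],
    [0,0,0]
  ],
  "jaw": [30,20,10,5,0,0,0,0]
}}

```text
time_s: 16.65
eef_pos: [0.5515, 0.1412, 0.0645]
eef_rot: [0.0, -0.105, 0.995, -0.0]
wrist_force: [-0.4, -4.4, 3.3]
opening: 0.131
grasp_force: 59.4
```

```bash
python3 st.py
```

```text
16.65 [0.55148843 0.14115476 0.06445114] yaw 3.3510862890395567 F [-0.38604659 -4.35704851  3.28655655] T [-0.84071785  0.17387622  0.01298403] open 0.13078051513704456 eff 0.0735758151859045
jaw red centroid [178.10810811 229.2972973 ] 37
scene [188.13043478 203.73913043] 23
```

>>> {"fn": "send_rows", "kwargs": {
  "dr": [
    [0,0,0.4],
    [0,0,0.8],
    [0,0,1.2],
    [0,0,1.6],
    [0,0,2.0],
    [0,0,2.4],
    [0,0,2.8],
    [0,0,2.8]
  ],
  "xyz": [
    [0,0,0],
    [0,0,0],
    [0,0,0],
    [0,0,0],
    [0,0,0],
    [0,0,0],
    [0,0,0],
    [0,0,0]
  ],
  "jaw": [0,0,0,0,0,0,0,0]
}}

```text
time_s: 17.75
eef_pos: [0.5515, 0.1415, 0.0644]
eef_rot: [0.0, 0.042, 0.999, -0.0]
wrist_force: [-0.9, -4.1, 2.0]
opening: 0.123
grasp_force: 59.6
```

```bash
python3 st.py
```

```text
17.75 [0.55149871 0.14153908 0.06443755] yaw 3.057935523571724 F [-0.85033027 -4.10996067  2.03822378] T [-0.5992239   0.15909487 -0.13975713] open 0.12309015067729448 eff 0.08796385489404202
jaw red centroid [178.10810811 229.2972973 ] 37
scene [188.         203.86363636] 22
```

>>> {"fn": "send_rows", "kwargs": {
  "dr": [
    [0,0,0.15],
    [0,0,0.3],
    [0,0,0.45],
    [0,0,0.6],
    [0,0,0.75],
    [0,0,0.9],
    [0,0,1.05],
    [0,0,1.2]
  ],
  "xyz": [
    [0,0,0],
    [0,0,0],
    [0,0,0],
    [0,0,0],
    [0,0,0],
    [0,0,0],
    [0,0,0],
    [0,0,0]
  ],
  "jaw": [0,0,0,0,0,0,0,0]
}}

```text
time_s: 18.85
eef_pos: [0.5515, 0.1417, 0.0644]
eef_rot: [0.0, 0.105, 0.994, -0.0]
wrist_force: [-0.9, -3.9, 5.0]
opening: 0.122
grasp_force: 59.7
```

```bash
python3 st.py
```

```text
18.85 [0.55148421 0.14170483 0.06442528] yaw 2.931220778985941 F [-0.9195265  -3.87881959  4.96154607] T [-0.72165417  0.21699923  0.1130996 ] open 0.12228897352756037 eff 0.00994418514892459
jaw red centroid [177.97297297 229.45945946] 37
scene [187.86956522 204.        ] 23
```

```bash
cat > st.py <<'E'
from h import *
T=[];J=[];S=[];E=[];N=5
for i in range(N):
    im=ctrl.camera('side').astype(float);o=ctrl.get_obs();T.append(o['torque'][2]);E.append(o['joint_efforts'][5])
    s=im[165:195,215:255];w=np.clip(s[...,0]-s[...,1]-50,0,None);g=np.mgrid[165:195,215:255]
    J.append([(g[0]*w).sum()/w.sum(),(g[1]*w).sum()/w.sum()])
q=o['eef_rot'];y=2*np.arctan2(q[2],q[1])%(2*np.pi)
print(round(o['time_s'],2),'turned',round(3.351-y,3),'F',np.round(o['wrist_force'],1),'Tz',np.round(np.mean(T),3),np.round(np.std(T),3),'eff',np.round(np.mean(E),3),'jaw',np.round(np.mean(J,0),2))
E
python3 st.py
```

```text
19.2 turned 0.419 F [-0.8 -4.5  3.9] Tz 0.052 0.027 eff 0.044 jaw [176.75 229.3 ]
```

>>> {"fn": "send_rows", "kwargs": {
  "dr": [
    [0,0,0.2],
    [0,0,0.4],
    [0,0,0.6],
    [0,0,0.8],
    [0,0,1],
    [0,0,1],
    [0,0,1],
    [0,0,1]
  ],
  "xyz": [
    [0,0,0],
    [0,0,0],
    [0,0,0],
    [0,0,0],
    [0,0,0],
    [0,0,0],
    [0,0,0],
    [0,0,0]
  ],
  "jaw": [0,0,0,0,0,0,0,0]
}}

```text
time_s: 20.2
eef_pos: [0.5515, 0.1418, 0.0644]
eef_rot: [0.0, 0.157, 0.988, 0.0]
wrist_force: [-0.6, -4.2, 5.3]
opening: 0.13
grasp_force: 59.8
```

```bash
python3 st.py
```

```text
20.45 turned 0.524 F [ 0.1 -3.8  5. ] Tz -0.072 0.033 eff -0.061 jaw [176.93 229.36]
```

>>> {"fn": "send_rows", "kwargs": {
  "dr": [
    [0,0,0.1],
    [0,0,0.2],
    [0,0,0.3],
    [0,0,0.4],
    [0,0,0.5],
    [0,0,0.6],
    [0,0,0.7],
    [0,0,0.7]
  ],
  "xyz": [
    [0,0,0],
    [0,0,0],
    [0,0,0],
    [0,0,0],
    [0,0,0],
    [0,0,0],
    [0,0,0],
    [0,0,0]
  ],
  "jaw": [0,0,0,0,0,0,0,0]
}}

```text
time_s: 21.45
eef_pos: [0.5516, 0.1419, 0.0644]
eef_rot: [0.0, 0.193, 0.981, 0.0]
wrist_force: [0.3, -3.0, 5.5]
opening: 0.127
grasp_force: 59.9
```

```bash
python3 st.py
```

```text
21.7 turned 0.597 F [-0.7 -3.4  4.9] Tz -0.114 0.035 eff -0.109 jaw [177.25 229.4 ]
```

>>> {"fn": "send_rows", "kwargs": {
  "dr": [
    [0,0,0.1],
    [0,0,0.2],
    [0,0,0.3],
    [0,0,0.4],
    [0,0,0.5],
    [0,0,0.5],
    [0,0,0.5],
    [0,0,0.5]
  ],
  "xyz": [
    [0,0,0],
    [0,0,0],
    [0,0,0],
    [0,0,0],
    [0,0,0],
    [0,0,0],
    [0,0,0],
    [0,0,0]
  ],
  "jaw": [0,0,0,0,0,0,0,0]
}}

```text
time_s: 22.7
eef_pos: [0.5516, 0.142, 0.0644]
eef_rot: [0.0, 0.218, 0.976, 0.0]
wrist_force: [-0.2, -0.8, 4.8]
opening: 0.128
grasp_force: 59.9
```

```bash
python3 st.py
python3 - <<'E'
from h import *
e=np.array([-.2094,.978])
for d in (0,.0045):print(proj('side',(*(np.array([.5236,.2697])-d*e),.028)))
E
```

```text
22.95 turned 0.649 F [ 0.7 -0.6  5. ] Tz -0.125 0.025 eff -0.128 jaw [177.55 229.3 ]
[235.52371893 174.30984906]
[235.93823129 175.18450445]
```

>>> {"fn": "send_rows", "kwargs": {
  "dr": [
    [0,0,0.1],
    [0,0,0.2],
    [0,0,0.3],
    [0,0,0.3],
    [0,0,0.3],
    [0,0,0.3],
    [0,0,0.3],
    [0,0,0.3]
  ],
  "xyz": [
    [0,0,0],
    [0,0,0],
    [0,0,0],
    [0,0,0],
    [0,0,0],
    [0,0,0],
    [0,0,0],
    [0,0,0]
  ],
  "jaw": [0,0,0,0,0,0,0,0]
}}

```text
time_s: 23.95
eef_pos: [0.5516, 0.142, 0.0644]
eef_rot: [0.0, 0.233, 0.972, 0.0]
wrist_force: [0.5, 0.8, 6.1]
opening: 0.126
grasp_force: 59.8
```

```bash
python3 st.py
```

```text
24.2 turned 0.681 F [1.1 0.1 4.6] Tz -0.044 0.034 eff -0.041 jaw [177.76 229.03]
```

>>> {"fn": "send_rows", "kwargs": {
  "dr": [
    [0,0,0.1],
    [0,0,0.2],
    [0,0,0.3],
    [0,0,0.3],
    [0,0,0.3],
    [0,0,0.3],
    [0,0,0.3],
    [0,0,0.3]
  ],
  "xyz": [
    [0,0,0],
    [0,0,0],
    [0,0,0],
    [0,0,0],
    [0,0,0],
    [0,0,0],
    [0,0,0],
    [0,0,0]
  ],
  "jaw": [0,0,0,0,0,0,0,0]
}}

```text
time_s: 25.2
eef_pos: [0.5516, 0.142, 0.0644]
eef_rot: [0.0, 0.249, 0.969, 0.0]
wrist_force: [1.4, 2.1, 5.4]
opening: 0.125
grasp_force: 59.8
```

```bash
python3 st.py
```

```text
25.45 turned 0.712 F [1.5 2.4 5. ] Tz -0.034 0.013 eff -0.036 jaw [177.86 228.61]
```

>>> {"fn": "send_rows", "kwargs": {
  "dr": [
    [0,0,0.1],
    [0,0,0.2],
    [0,0,0.2],
    [0,0,0.2],
    [0,0,0.2],
    [0,0,0.2],
    [0,0,0.2],
    [0,0,0.2]
  ],
  "xyz": [
    [0,0,0],
    [0,0,0],
    [0,0,0],
    [0,0,0],
    [0,0,0],
    [0,0,0],
    [0,0,0],
    [0,0,0]
  ],
  "jaw": [0,0,0,0,0,0,0,0]
}}

```text
time_s: 26.45
eef_pos: [0.5516, 0.142, 0.0644]
eef_rot: [0.0, 0.259, 0.966, 0.0]
wrist_force: [1.4, 3.2, 4.6]
opening: 0.126
grasp_force: 59.8
```

```bash
python3 st.py
```

```text
26.7 turned 0.733 F [3.  3.9 4.6] Tz -0.065 0.025 eff -0.034 jaw [177.93 228.44]
```

The torque has gone flat near zero and the jaw has stopped moving, so the roller is seated. I'll release and withdraw.

>>> {"fn": "send_rows", "kwargs": {
  "dr": [
    [0,0,0],
    [0,0,0],
    [0,0,0],
    [0,0,0],
    [0,0,0],
    [0,0,0],
    [0,0,0],
    [0,0,0]
  ],
  "xyz": [
    [0,0,0],
    [0,0,0],
    [0,0,0],
    [0,0,0],
    [0,0,-1],
    [0,0,-3],
    [0,0,-6.5],
    [0,0,-6.5]
  ],
  "jaw": [18,25,40,40,40,40,40,40]
}}

```text
time_s: 27.7
eef_pos: [0.5539, 0.1419, 0.1332]
eef_rot: [0.003, 0.259, 0.966, 0.001]
wrist_force: [0.5, -0.1, 0.5]
opening: 0.408
grasp_force: 0.0
```

>>> {"fn": "send_rows", "kwargs": {
  "dr": [
    [0,0,-1.5],
    [0,0,-3],
    [0,0,-4.5],
    [0,0,-6],
    [0,0,-6.7],
    [0,0,-6.7],
    [0,0,-6.7],
    [0,0,-6.7]
  ],
  "xyz": [
    [0,0,-2],
    [0,2,-5],
    [0,4,-5],
    [0,4,-5],
    [0,4,-5],
    [0,4,-5],
    [0,4,-5],
    [0,4,-5]
  ],
  "jaw": [40,40,40,40,40,40,40,40]
}}

```text
time_s: 28.7
eef_pos: [0.5713, 0.1762, 0.1792]
eef_rot: [-0.0, -0.088, 0.996, 0.0]
wrist_force: [-1.1, -0.2, 0.2]
opening: 0.401
grasp_force: 0.0
```

```bash
python3 st.py
python3 - <<'E'
from h import *
import json
o=ctrl.get_obs();c=ctrl.calibration('wrist');im=ctrl.camera('wrist');cv2.imwrite('pics/w6.png',im[:,:,::-1])
json.dump({k:np.array(v).tolist() for k,v in c.items() if not isinstance(v,str)},open('c6.json','w'))
p=proj('wrist',(.54,.2,.02),c).astype(int);x0,y0=max(0,p[0]-100),max(0,p[1]-100);print(o['time_s'],o['eef_pos'],x0,y0)
cv2.imwrite('pics/w6c.png',cv2.resize(im[y0:y0+200,x0:x0+200,::-1],(600,600),interpolation=cv2.INTER_CUBIC))
E
```

```text
28.95 turned 0.032 F [-0.2  0.2  0.1] Tz -0.018 0.028 eff 0.007 jaw [176.45 237.02]
28.95 [0.57136185 0.17631467 0.1793109 ] 186 55
```

View pics/w6c.png

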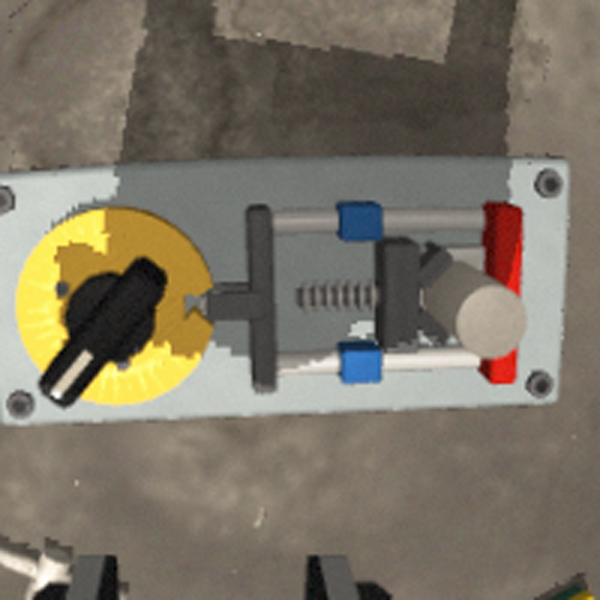

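The roller sits in the notch at crop (200,303), the stub is upright against the vee, and the red jaw touches it at about (500,290). I'll check the jaw displacement numerically.

Run:
```python
from h import *
import json
yaw=.211;ey=np.array([-np.sin(yaw),np.cos(yaw)]);ex=np.array([np.cos(yaw),np.sin(yaw)])
def run(cf,f,pts):
    c=json.load(open(cf));return {n:np.round([(onz('wrist',f(u),z,c)-[.5416,.1895])@a*1e3 for a in (ex,ey)],1).tolist() for n,u,z in pts}
print('w5',run('c5.json',lambda u:(130+u[0]/2.4,130+u[1]/2.4),[('crossL',(433,210),.03),('crossR',(456,210),.03),('guideL',(497,215),.021),('guideR',(536,215),.021)]))
g=lambda u:(186+u[0]/3,55+u[1]/3)
print('w6',run('c6.json',g,[('crossL',(252,370),.03),('crossR',(276,370),.03),('guideL',(341,362),.021),('guideR',(382,362),.021),('jawR',(523,210),.028),('jawRb',(518,382),.028),('plR',(568,160),.008),('plRb',(557,402),.008),('stubtop',(491,320),.061)]))
```

```text
w5 {'crossL': [12.6, -4.0], 'crossR': [12.7, 4.2], 'guideL': [19.0, 22.0], 'guideR': [19.3, 37.2]}
w6 {'crossL': [20.5, -5.8], 'crossR': [20.8, 1.8], 'guideL': [21.3, 24.0], 'guideR': [21.7, 37.7], 'jawR': [-29.7, 82.2], 'jawRb': [27.7, 83.5], 'plR': [-45.4, 105.8], 'plRb': [42.1, 106.9], 'stubtop': [-1.6, 61.8]}
```

```bash
python3 -c "
from bench import ctrl
print(ctrl.hand_in())"
```

```text
the job is handed in; nothing more can be done
None
```

The stub stands against the vee, the follower has dropped into the notch with the jaw closed on the stub, and the arm is clear. I handed the job in at about 29 s and no verdict came back; the camera put the drop at 3.4 to 4.5 mm against the 4.5 mm nominal, and I did not measure the jaw's force on the stub.

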